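# Set the iris dial of a microscope lamp: to its stop, then five clicks back

### The arm

A 6-joint arm with a two-finger parallel gripper is mounted at the origin on the work surface. World frame = base frame: x ahead of the robot, y to its left, z up, the work surface at z = 0. Lengths are in mm, angles in rad, forces in N, time in s.
With the tool pointing down it reaches from about 400 to 925 mm from the base axis. Payload 12.5 kg.
Tool frame: the origin (TCP) lies at the very end of the fingers, on their centre line; the grasp point (between the pads) lies 19 mm behind it; z points along the fingers, y is the direction in which the jaws open and shut (so a half turn about z gives the same grasp; the last joint's range is limited). The gripper opens to 95 mm and grips with 3 to 60 N. Pads are 20 mm wide; open, the fingers measure 119 mm over their backs; the gripper's body (75 mm by 180 mm) begins 59 mm behind the grasp point.
Start: joints at [-1.427, 0.491, 1.559, -0, 1.092, -0.106], TCP at [154.529, -605.613, 214.661] pointing down, gripper open.
Joint ranges: [-3.1, 3.1], [-0.84, 2.19], [0.05, 2.79], [-1.13, 4.28], [0.06, 2.93], [-2.69, 2.69]. Speed limits (rad/s): [2.22, 2.22, 2.79, 3.14, 3.14, 3.14].

### API

Orientations are given as [roll, pitch, yaw] about the fixed x, y, z axes, in that order (R = Rz(yaw) Ry(pitch) Rx(roll)).
In Python, from cell import env gives the robot as it stands. The module is installed in compiled form; this text tells all that it offers.
- The arm moves only by the tool arm_command, never from a script. Its argument "deltas" is a list that holds one entry, the list of rows, each a list of 5 numbers: the closure, from 0 (fully open) to 1 (shut), then the shift along the world's x, y, z as a fraction of full scale, then the turn about the world's z as a fraction of full scale. In form: [[[grip, dx, dy, dz, twist], ...]]. A call has 1 to 12 rows; each row shifts and turns the pose as measured when the row begins; what a row does not reach is not made up. Full scale, the value 1, is 100 mm for a shift and pi/4 rad for a turn. A row lasts 1/12 s, in which the tool goes at most 41.7 mm and 7.16 degrees, less where a joint would pass 70% of its speed; a pose out of reach is approached as far as the arm can. A call with a number of a shift or a turn outside -1 to 1 is refused whole. A call with a gripper value outside its range is refused whole. The fingers move at their own pace and stop on an object; the grip force is fixed at half the most. Time passes only in rows, so rows that do not move let the fingers close. It gives the time, the measured TCP pose, the force and the opening at its end, in the units of the state.
- env.state(): the state, without advancing time (a new reading comes with each control period).
- env.read_camera(name): name is "side" or "top" or "wrist"; returns a dict with "frame" (480x640x3 uint8, red, green, blue), "fx", "fy", "cx", "cy" (pixels), "k1" (the pictures are not rectified: a ray, as slopes to the right and down, at radius r is drawn at 1 + k1 r^2 times it, then the intrinsics apply), "R" (3x3) and "t" (3): a world point X has camera coordinates R X + t; the wrist camera has in their place "tool_from_camera" (4x4, takes a point from camera to tool coordinates, whose origin is the TCP and whose axes are the flange's). Camera axes: x right, y down, z forward; pixel columns grow to the right and rows downward; lengths in mm; the calibration is good to about 2 mm. A picture is of the moment at which its call begins: read the wrist's pose just before it. There is no depth.
- env.job_done(): hands the job in, once; it reports no verdict.
The state is a dict: "t": time; "joints": joint angles; "qvel": joint speeds; "tau": joint torques, N m; "eef_pos": TCP position; "tcp_rot": TCP orientation; "ft_force": force on the tool from outside, world axes, zero at the start; "moment": the same for the moment, N m; "opening": opening from 0.0 (shut) to 1.0 (fully open).
Only numpy, scipy, OpenCV 4.12 (cv2) and the standard library are available. Lean on these libraries where they do the work, as an engineer would, in place of code of your own. Each camera call takes 0.05 s, during which the arm holds its last target.

### The job

Set the iris of the microscope lamp with the dial on its top: turn the dial clockwise (seen from above) until it comes up against its stop, gently and without forcing it, then turn it back exactly five clicks and let go. Leave the jar, the slide box and the objective beside it where they are.

Things in the scene. Friction and masses are not known exactly. Their poses are not given: they have to be found in the camera images.
- lamp: White microscope lamp base, a fixed box 230 mm (x) by 150 mm (y), 60 mm high. Origin on the bench, 20 mm short of the box's centre along x; x runs from the dial end to the end with the round glass light port (low dark ring, 10 mm high). The dial's upright axis is 40 mm from the origin towards -x.
- dial_grip (a point): Point on the dial's axis at the height to grip, 106 mm above the bench. The grip bar of the black dial is upright: 50 mm long (this point's x, turning with the dial), 14 mm wide (y), 36 mm high (to 12 mm above this point), on a disc 60 mm across whose top is 24 mm below this point. A white line on top marks the bar's +x end.
- dial: The dial, turning about z only; origin on its axis under the disc, 74 mm above the bench, on a grey drum 72 mm across; x along the bar. It has 24 clicks to the turn (15 degrees each): it rests in a notch, takes about 0.1 N m to leave it, drops into the next, and stays there when released, so it may be turned in several grasps.
- drum_top (a point): Fixed point on the dial's axis, on the drum under the dial. The stop is inside, unseen, differing from run to run: 25 to 120 degrees clockwise of the start. There a stiff spring (6 N m per rad), met 2 degrees past the last notch, makes the torque climb past a click's with no further click: 0.25 to 0.4 N m is firmly home, over 0.7 forces it.
- drum_front (a point): Point on the drum's rim nearest the lamp's dial end, 36 mm from the axis, 74 mm above the bench (no index: it says nothing of the stop). Let go at the stop, the dial falls back into the last notch; clicks are counted from that notch, so five clicks back leave it 75 degrees anticlockwise of that notch.
- jar: Bystander: closed glass jar with white cap, 56 mm across, 75 mm high; origin at the centre of its underside.
- slidebox: Bystander: flat blue microscope-slide box, 100 x 85 x 30 mm; origin at the centre of its underside.
- objective: Bystander: small black microscope objective standing upright, 24 mm across, 45 mm high; origin at the centre of its underside.

How it is judged (in metres and radians):
On the way:
1. the dial is turned clockwise firmly up against its stop (at least 0.15 N m on the stop) (contact force between stoparm_c0 and dial_c0 above 5.5 N), for 0.1 s.
At the end, for the whole second after the job is handed in: The dial is at rest in the fifth notch back (anticlockwise) from the notch at its stop, within about 5 degrees (a third of a click), and the jar, slide box and objective are within 30 mm of where they stood (distance between stoparm_c0 and dial_c0 between 0.0348 and 0.0386 m and distance between stoparm_c1 and dial_c0 above 0.0385 m and angular speed of dial below 0.05 rad/s and distance of each of jar, slidebox, objective from where it was at the start of the episode below 0.03 m); the robot touches nothing.
It fails at once if the stop is forced (more than 0.7 N m on it) (contact force between stoparm_c0 and dial_c0 above 26 N).
It fails at once if the dial is forced round the wrong way, against the back of the stop (contact force between stoparm_c1 and dial_c0 above 5 N).
It fails at once if a bystander is disturbed (moved more than 30 mm) (distance of any of jar, slidebox, objective from where it was at the start of the episode above 0.03 m).
It also fails if it takes over 72 s, if anything falls off the work surface, if the arm or the gripper's body presses on something with over 40 N, if the wrist force passes 120 N, or if a joint passes its speed limit or range.

## Working session

There is one attempt and no reset: what is moved stays moved. The work goes in short steps, Python scripts to look and compute and a tool call to move; the robot and the scene stay as the last step left them, time stands still between calls to the robot, and variables do not carry over. Pictures are saved under pics/ and viewed, and the job is handed in when it is done.

Besides the shell and the picture viewer there is one more tool, called after "Call:" as name(argument=value, ...), one argument or row to a line, values as JSON. arm_command: Moves the arm, as the interface text tells. Its arguments: {"type":"object","properties":{"deltas":{"type":"array","items":{"type":"array","items":{"type":"array","items":{"type":"number","minimum":-1,"maximum":1}}}}},"required":["deltas"]}

```bash
mkdir -p pics
cat > h.py <<'E'
import numpy as np,cv2
from cell import env
from scipy.spatial.transform import Rotation as Ro
def snap(n,f):
    c=env.read_camera(n); cv2.imwrite('pics/'+f,c['frame'][:,:,::-1]); return c
def ray(c,u,v):
    K=np.array([[c['fx'],0,c['cx']],[0,c['fy'],c['cy']],[0,0,1.]])
    x,y=(u-c['cx'])/c['fx'],(v-c['cy'])/c['fy']
    a,b=x,y
    for _ in range(20):
        s=1+c['k1']*(a*a+b*b); a,b=x/s,y/s
    R=np.array(c['R']);t=np.array(c['t'])
    return -R.T@t, R.T@np.array([a,b,1])
def onz(c,u,v,z):
    o,d=ray(c,u,v); return o+d*(z-o[2])/d[2]
E
python3 - <<'E'
from h import *
s=env.state();print(s)
import pickle
cs={}
for n in ['top','side','wrist']:
    cs[n]=snap(n,n+'0.png'); print(n,{k:v for k,v in cs[n].items() if k!='frame'})
pickle.dump(cs,open('c0.pkl','wb'))
E
```

```text
{'t': 0.0, 'joints': array([-1.42659922e+00,  4.91586886e-01,  1.55948654e+00, -3.35256773e-07,
        1.09170352e+00, -1.05580782e-01]), 'qvel': array([-1.02728625e-03, -1.58189451e-05, -3.74187727e-04, -5.99763674e-04,
        1.27423967e-03,  5.49480186e-04]), 'tau': array([-1.16976782e-03, -6.12642503e+01, -2.58178461e+01,  6.91433530e-02,
        4.82101820e-02, -8.43375119e-05]), 'eef_pos': array([ 154.48854189, -605.33432317,  214.03200471]), 'tcp_rot': array([-3.14041492e+00, -1.24510900e-04,  2.49777967e-01]), 'ft_force': array([0.06235495, 0.18990945, 0.63877314]), 'moment': array([-0.02521203,  0.03505948,  0.03473979]), 'opening': 0.9972856966462136}
top {'fx': 515.8174146044998, 'fy': 515.8174146044998, 'cx': 321.045848737549, 'cy': 236.04061444244707, 'k1': -0.061228669252484345, 'R': array([[-0.01491386, -0.99924558, -0.03585869],
       [-0.99507419,  0.0183476 , -0.09742029],
       [ 0.09800472,  0.03422914, -0.99459713]]), 't': array([  19.03925827,  565.15646711, 1037.78576716])}
side {'fx': 462.0145790462512, 'fy': 462.0145790462512, 'cx': 320.7711407646703, 'cy': 244.74648815156746, 'k1': -0.05029545670660804, 'R': array([[-0.95895999, -0.28320939,  0.01371793],
       [-0.17304287,  0.54623351, -0.81956398],
       [ 0.22461502, -0.78830285, -0.57282345]]), 't': array([549.09098118, 196.15341328, 879.09418715])}
wrist {'fx': 381.4007958677658, 'fy': 381.4007958677658, 'cx': 319.38218941057823, 'cy': 236.89799039980977, 'k1': 0.0147986634966326, 'tool_from_camera': array([[ 4.30060114e-04, -9.60119827e-01, -2.79588505e-01,
         7.84459922e+01],
       [ 9.99999907e-01,  4.08092101e-04,  1.36782294e-04,
        -3.06929327e-01],
       [-1.72295320e-05, -2.79588538e-01,  9.60119914e-01,
        -1.70531457e+02],
       [ 0.00000000e+00,  0.00000000e+00,  0.00000000e+00,
         1.00000000e+00]])}
```

View pics/top0.png

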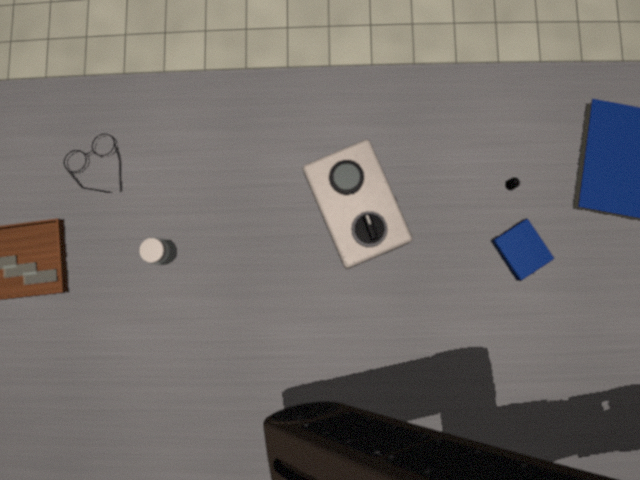

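View pics/side0.png

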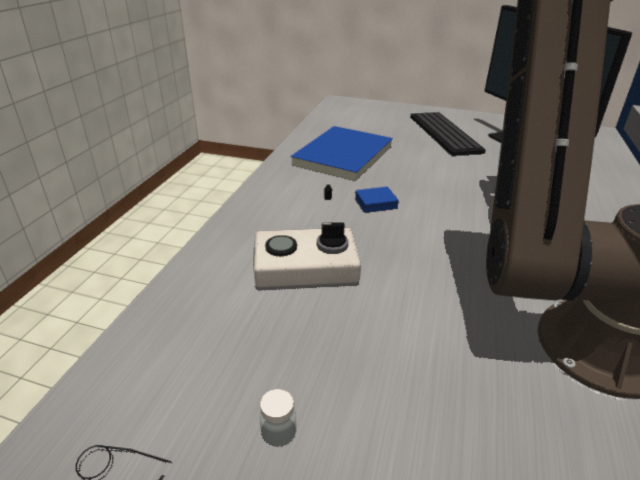

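Run:
```python
from h import *
import pickle
c=pickle.load(open('c0.pkl','rb'))
f=c['top']['frame'][130:280,290:430,::-1]
cv2.imwrite('pics/tc.png',cv2.resize(f,None,fx=4,fy=4,interpolation=cv2.INTER_CUBIC))
f=c['side']['frame'][210:300,245:365,::-1]
cv2.imwrite('pics/sc.png',cv2.resize(f,None,fx=6,fy=6,interpolation=cv2.INTER_CUBIC))
```

```text
(no output)
```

View pics/tc.png

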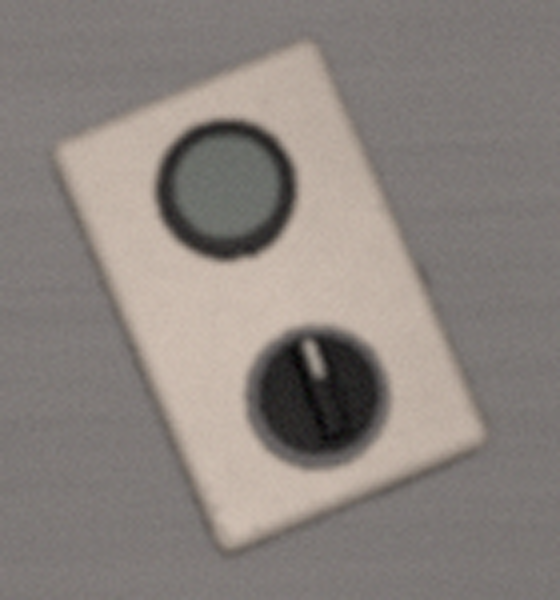

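View pics/sc.png

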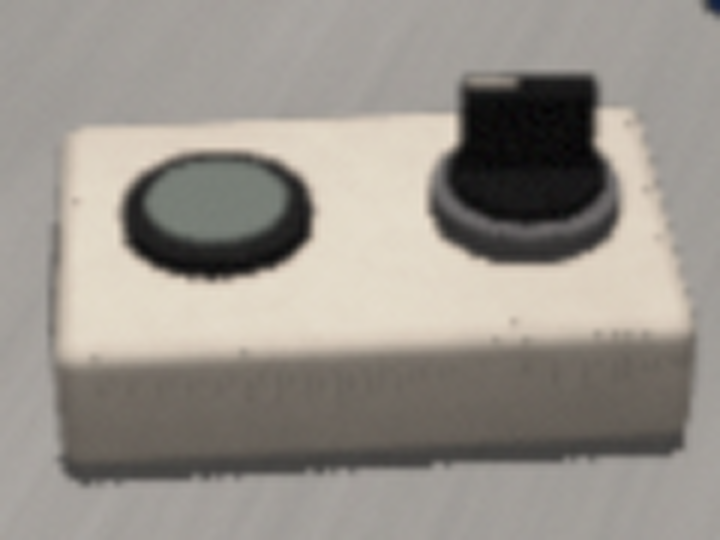

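Run:
```python
from h import *
import pickle
C=pickle.load(open('c0.pkl','rb'));c=C['top']
P=[onz(c,290+u/4,130+v/4,60) for u,v in [(308,40),(57,148),(228,550),(487,437)]]
for p in P: print(p)
for i in range(4): print(np.linalg.norm(P[i]-P[(i+1)%4]))
ctr=sum(P)/4; a=(P[0]+P[1])/2-(P[2]+P[3])/2; yaw=np.arctan2(a[1],a[0]); ax=a/np.linalg.norm(a)
print('ctr',ctr,'yaw',np.degrees(yaw),'axis pred',ctr-60*ax)
print('drum', onz(c,290+318/4,130+396/4,74),'port',onz(c,290+226/4,130+189/4,70))
e1=onz(c,290+306/4,130+340/4,118);e2=onz(c,290+318/4,130+377/4,118);e3=onz(c,290+332/4,130+440/4,118)
print(e1,e2,e3,(e1+e3)/2,np.linalg.norm(e1-e3),np.degrees(np.arctan2(*(e1-e3)[1::-1])),np.degrees(np.arctan2(*(e1-e2)[1::-1])))
c=C['side']; S=lambda u,v,z:onz(c,245+u/6,210+v/6,z)
a=S(461,78,118);b=S(597,78,118); print('side bar',a,b,S(525,205,74), 'line', S(468,82,118),S(518,82,118))
for n,(u,v) in dict(jar=(151,250),sb=(523,249),ob=(513,183)).items(): print(n,onz(C['top'],u,v,dict(jar=75,sb=30,ob=45)[n]))
```

```text
[757.3093166  -88.20204724  60.        ]
[704.02590601  40.59919833  60.        ]
[498.42276616 -42.19756927  60.        ]
[ 552.47311338 -172.30607491   60.        ]
139.38752707949473
221.64827055680837
140.8888330342027
221.4302545292918
ctr [628.05777554 -65.52662327  60.        ] yaw 22.128594604278103 axis pred [572.47733034 -88.12782041  60.        ]
drum [573.0521511  -87.84533093  74.        ] port [678.72683189 -44.65852717  70.        ]
[594.95473418 -80.17996535 118.        ] [577.21505511 -85.41825865 118.        ] [547.22420744 -91.27731032 118.        ] [571.08947081 -85.72863783 118.        ] 49.00361464702944 13.088729945161647 16.451175632762254
side bar [595.57488143 -80.30032803 118.        ] [548.34878686 -95.38325193 118.        ] [567.50939199 -70.63311193  74.        ] line [592.38743217 -78.46427993 118.        ] [575.07596734 -83.98956922 118.        ]
jar [538.91208594 349.78027484  75.        ]
sb [ 530.90114232 -403.82623669   30.        ]
ob [ 665.45028507 -385.34267962   45.        ]
```

Call:
arm_command(
  deltas=[
    [[0,0.24,0.3,0,0.155],[0,0.24,0.3,0,0.155],[0,0.24,0.3,0,0.155],[0,0.24,0.3,0,0.155],[0,0.24,0.3,0,0.155],[0,0.24,0.3,0,0.155],[0,0.24,0.3,0,0.155],[0,0.24,0.3,0,0.155],[0,0.24,0.3,0,0.155],[0,0.24,0.3,0,0.155],[0,0.24,0.3,0,0.155],[0,0.24,0.3,0,0.155]],
  ],
)

```text
t: 1.15
eef_pos: [446.3, -232.0, 211.3]
tcp_rot: [-3.139, -0.0, 1.744]
ft_force: [1.1, -1.1, 0.2]
opening: 1.004
```

Call:
arm_command(
  deltas=[
    [[0,0.2,0.22,0,0.155],[0,0.2,0.22,0,0.155],[0,0.2,0.22,0,0.155],[0,0.2,0.22,0,0.155],[0,0.16,0.2,0,0.155],[0,0.1,0.12,0,0.155],[0,0.05,0.08,0,0.155],[0,0,0,0,0.155],[0,0,0,0,0.155],[0,0,0,0,0.155],[0,0,0,0,0.155],[0,0,0,0,0.155]],
  ],
)

```text
t: 2.15
eef_pos: [565.4, -87.1, 209.0]
tcp_rot: [-3.14, -0.004, -3.039]
ft_force: [-0.9, 0.4, 0.0]
opening: 1.001
```

```bash
cat >> h.py <<'E'
def wcam(f):
    s=env.state(); c=snap('wrist',f)
    R=Ro.from_euler('xyz',s['tcp_rot']).as_matrix(); T=np.array(c['tool_from_camera'])
    Rw=R@T[:3,:3]; tw=R@T[:3,3]+s['eef_pos']
    c['R']=Rw.T; c['t']=-Rw.T@tw; return s,c
E
python3 - <<'E'
from h import *
import pickle
s,c=wcam('w1.png'); pickle.dump(c,open('c1.pkl','wb')); print(s['eef_pos'],s['tcp_rot'],s['joints'])
E
```

```text
[565.36035334 -87.06937287 208.97871444] [-3.13981856 -0.00414037 -3.03893177] [-0.26676059  0.42295684  1.69595144 -0.00368271  1.02590785 -1.93830756]
```

View pics/w1.png

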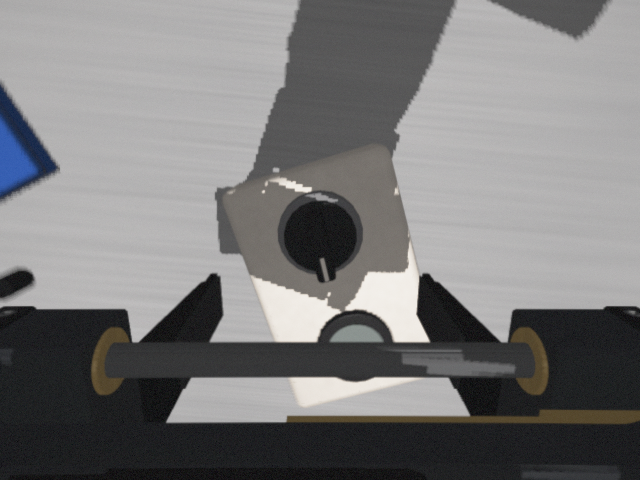

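Run:
```python
from h import *
import pickle
c=pickle.load(open('c1.pkl','rb'))
f=c['frame'][180:300,260:380,::-1].astype(float)
f=(255*(f/255)**.5).astype(np.uint8)
cv2.imwrite('pics/w1c.png',cv2.resize(f,None,fx=5,fy=5,interpolation=cv2.INTER_CUBIC))
```

```text
(no output)
```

View pics/w1c.png

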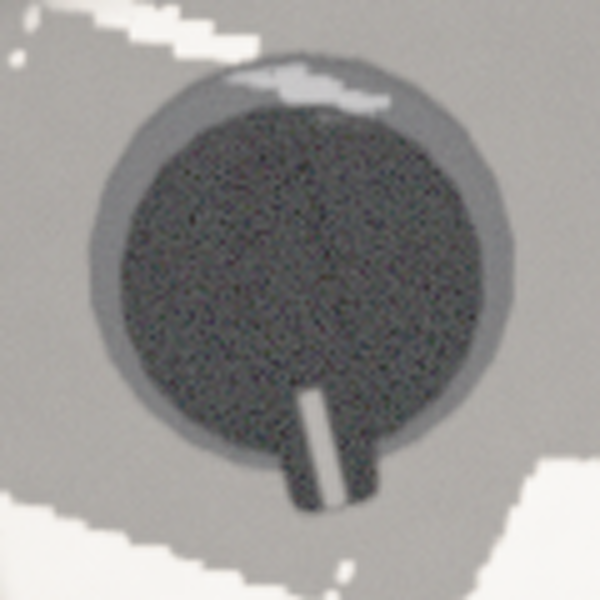

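Run:
```python
from h import *
import pickle
c=pickle.load(open('c1.pkl','rb'))
W=lambda u,v,z:onz(c,260+u/5,180+v/5,z)
print(W(302,262,74),W(303,279,82),np.linalg.norm(W(90,262,74)-W(514,262,74)))
a=W(311,390,118);b=W(334,505,118);print(a,b,np.degrees(np.arctan2(*(b-a)[1::-1])))
d=(b-a)/np.linalg.norm(b-a);print(b-25*d,)
```

```text
[570.22457479 -85.70221985  74.        ] [570.86318379 -85.47953232  82.        ] 70.5178280232773
[577.20324316 -83.70039949 118.        ] [594.72567208 -78.4334409  118.        ] 16.72992766685139
[570.78386544 -85.62996055 118.        ]
```

Call:
arm_command(
  deltas=[
    [[0,0.04,0.01,-0.2,0.12],[0,0.02,0,-0.25,0.11],[0,0,0,-0.25,0],[0,0,0,-0.15,0],[0,0,0,-0.1,0],[0,0,0,0,0],[0,0,0,0,0]],
  ],
)

```text
t: 2.78
eef_pos: [571.7, -86.1, 111.0]
tcp_rot: [-3.139, -0.002, -2.857]
ft_force: [-0.2, -1.2, 0.8]
opening: 1.001
```

Call:
arm_command(
  deltas=[
    [[0,0,0,-0.12,0],[0,0,0,-0.09,0],[0,0,0,-0.03,0],[0,0,0,0,0],[0,0,0,0,0]],
  ],
)

```text
t: 3.2
eef_pos: [573.5, -86.6, 89.7]
tcp_rot: [-3.136, 0.002, -2.861]
ft_force: [0.4, -0.3, -0.3]
opening: 0.996
```

Run:
```python
from h import *
s=env.state();print(s)
s,c=wcam('w2.png')
```

```text
{'t': 3.2, 'joints': array([-0.26222622,  0.57941374,  1.79656435, -0.00473619,  0.76087491,
       -2.11028661]), 'qvel': array([ 0.00236489, -0.0038192 , -0.00310238,  0.00099516,  0.00257933,
        0.00390992]), 'tau': array([-1.67239591e-02, -5.95273411e+01, -1.87682623e+01, -5.73959970e-02,
       -1.19882982e-02,  3.75251650e-03]), 'eef_pos': array([573.47601071, -86.61160868,  89.68262127]), 'tcp_rot': array([-3.13634484e+00,  2.37564128e-03, -2.86089999e+00]), 'ft_force': array([ 0.3668705 , -0.34652771, -0.33186333]), 'moment': array([ 0.12600845, -0.17043259,  0.01961413]), 'opening': 0.9958398309040617}
```

View pics/w2.png

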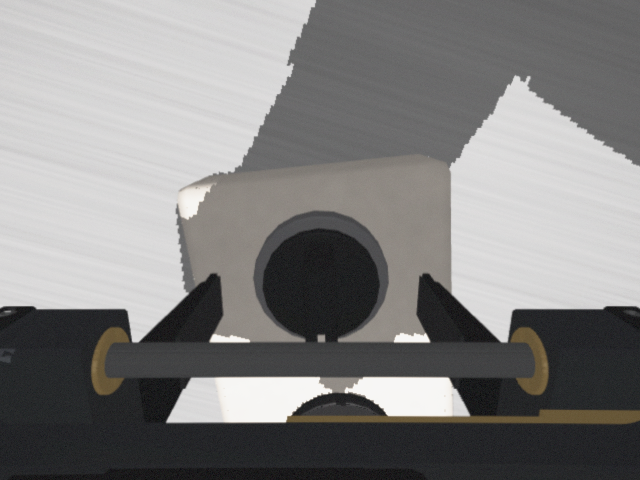

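Call:
arm_command(
  deltas=[
    [[0,-0.02,0,-0.02,0],[0.5,0,0,0,0],[0.8,0,0,0,0],[1,0,0,0,0],[1,0,0,0,0],[1,0,0,0,0],[1,0,0,0,0],[1,0,0,0,0],[1,0,0,0,0],[1,0,0,0,0]],
  ],
)

```text
t: 4.08
eef_pos: [572.0, -86.8, 89.5]
tcp_rot: [-3.135, 0.005, -2.861]
ft_force: [0.1, -0.2, -0.9]
opening: 0.426
```

```bash
cat > st.py <<'E'
from h import *
s=env.state();print(round(s['t'],2),s['eef_pos'].round(2),'yaw',np.degrees(s['tcp_rot'][2]).round(2)%360,'F',s['ft_force'].round(2),'M',s['moment'].round(3),'op',round(s['opening'],3),'q6',s['joints'][5].round(3),'tau6',s['tau'][5].round(3), s['qvel'][5].round(3))
E
python3 st.py
```

```text
4.08 [571.99 -86.82  89.51] yaw 196.07 F [ 0.11 -0.19 -0.87] M [ 0.06  -0.096  0.001] op 0.426 q6 -2.111 tau6 -0.001 -0.0
```

Call:
arm_command(
  deltas=[
    [[1,0,0,0,0],[1,0,0,0,0],[1,0,0,0,0],[1,0,0,0,0],[1,0,0,0,0],[1,0,0,0,0],[1,0,0,0,0],[1,0,0,0,0]],
  ],
)

```text
t: 4.75
eef_pos: [571.9, -86.5, 89.4]
tcp_rot: [-3.135, 0.005, -2.861]
ft_force: [-0.4, -0.2, 0.4]
opening: 0.147
```

```bash
python3 st.py
```

```text
4.75 [571.93 -86.51  89.45] yaw 196.07 F [-0.36 -0.15  0.39] M [ 0.352 -0.081  0.028] op 0.147 q6 -2.111 tau6 0.018 -0.0
```

Call:
arm_command(
  deltas=[
    [[1,0,0,0,-0.05],[1,0,0,0,-0.05],[1,0,0,0,-0.05]],
  ],
)

```text
t: 5.0
eef_pos: [571.9, -86.4, 89.4]
tcp_rot: [-3.136, 0.005, -2.982]
ft_force: [-0.4, 0.7, 0.6]
opening: 0.145
```

```bash
python3 st.py
```

```text
5.0 [571.89 -86.39  89.42] yaw 189.16 F [-0.41  0.71  0.56] M [ 0.377 -0.204  0.032] op 0.145 q6 -1.989 tau6 -0.829 0.495
```

Call:
arm_command(
  deltas=[
    [[1,0,0,0,-0.05],[1,0,0,0,-0.05],[1,0,0,0,-0.05],[1,0,0,0,0]],
  ],
)

```text
t: 5.33
eef_pos: [571.9, -86.3, 89.4]
tcp_rot: [-3.136, 0.005, -3.108]
ft_force: [-0.7, 0.1, -0.2]
opening: 0.147
```

```bash
python3 st.py
```

```text
5.33 [571.89 -86.26  89.42] yaw 181.94 F [-0.71  0.1  -0.25] M [ 0.24  -0.156  0.06 ] op 0.147 q6 -1.862 tau6 0.688 -0.048
```

Call:
arm_command(
  deltas=[
    [[1,0,0,0,-0.05],[1,0,0,0,-0.05],[1,0,0,0,-0.05],[1,0,0,0,-0.05],[1,0,0,0,-0.04]],
  ],
)

```text
t: 5.75
eef_pos: [571.9, -86.1, 89.5]
tcp_rot: [-3.136, 0.005, 2.987]
ft_force: [0.2, 1.1, -0.2]
opening: 0.145
```

```bash
python3 st.py
```

```text
5.75 [571.92 -86.07  89.45] yaw 171.14 F [ 0.16  1.13 -0.17] M [ 0.388 -0.221  0.037] op 0.145 q6 -1.672 tau6 -0.497 0.371
```

Turned 24.9°. Proceed to about 31.

Call:
arm_command(
  deltas=[
    [[1,0,0,0,-0.04],[1,0,0,0,-0.04],[1,0,0,0,-0.04],[1,0,0,0,0]],
  ],
)

```text
t: 6.08
eef_pos: [571.9, -86.0, 89.5]
tcp_rot: [-3.136, 0.005, 2.892]
ft_force: [-1.4, 0.9, 0.4]
opening: 0.147
```

```bash
python3 st.py
```

```text
6.08 [571.94 -85.97  89.45] yaw 165.71 F [-1.36  0.93  0.44] M [ 0.293 -0.209 -0.027] op 0.147 q6 -1.577 tau6 0.61 -0.054
```

Call:
arm_command(
  deltas=[
    [[1,0,0,0,-0.03],[1,0,0,0,-0.03],[1,0,0,0,-0.03],[1,0,0,0,0]],
  ],
)

```text
t: 6.42
eef_pos: [572.0, -85.9, 89.4]
tcp_rot: [-3.136, 0.005, 2.819]
ft_force: [-0.2, -0.0, 0.8]
opening: 0.144
```

```bash
python3 st.py
```

```text
6.42 [571.98 -85.89  89.45] yaw 161.53 F [-0.25 -0.    0.85] M [ 0.292 -0.185 -0.033] op 0.144 q6 -1.503 tau6 0.315 -0.027
```

Call:
arm_command(
  deltas=[
    [[1,0,0,0,0],[1,0,0,0,0],[1,0,0,0,0]],
  ],
)

```text
t: 6.67
eef_pos: [572.0, -85.9, 89.4]
tcp_rot: [-3.136, 0.005, 2.82]
ft_force: [0.3, 1.4, 0.6]
opening: 0.143
```

```bash
python3 st.py; python3 -c "
from h import *
snap('top','t3.png');f=cv2.imread('pics/t3.png')[130:280,290:430];cv2.imwrite('pics/t3c.png',cv2.resize(f,None,fx=4,fy=4))
snap('side','s3.png')
s,c=wcam('w3.png')"; python3 st.py
```

```text
6.67 [571.96 -85.91  89.42] yaw 161.55 F [0.25 1.39 0.65] M [ 0.377 -0.249 -0.056] op 0.143 q6 -1.504 tau6 -0.003 -0.002
6.82 [571.98 -85.89  89.47] yaw 161.54 F [1.08 0.1  1.28] M [ 0.34  -0.186 -0.014] op 0.143 q6 -1.503 tau6 -0.015 0.0
```

View pics/w3.png

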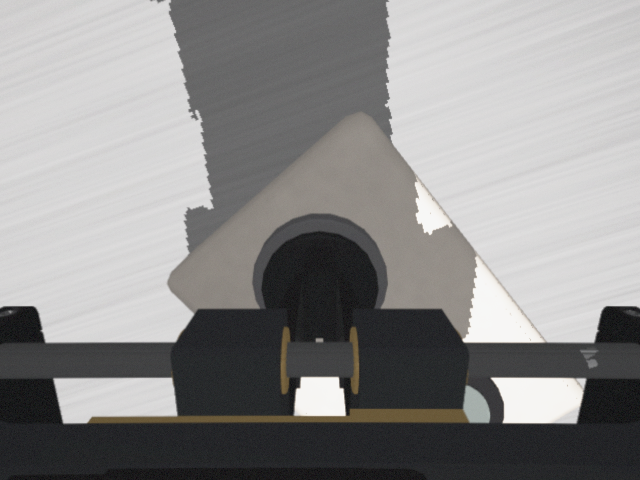

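View pics/s3.png

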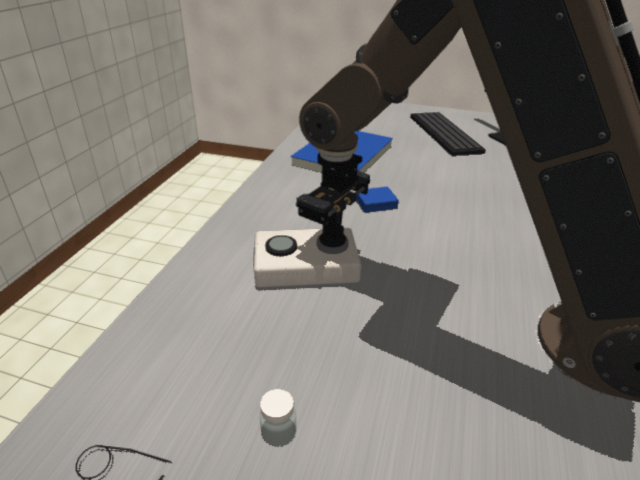

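Call:
arm_command(
  deltas=[
    [[1,0,0,0,-0.03],[1,0,0,0,-0.03],[1,0,0,0,0],[1,0,0,0,0],[1,0,0,0,0]],
  ],
)

```text
t: 7.23
eef_pos: [572.0, -85.8, 89.4]
tcp_rot: [-3.136, 0.005, 2.767]
ft_force: [0.7, 1.5, -0.9]
opening: 0.141
```

```bash
python3 st.py
```

```text
7.23 [571.99 -85.84  89.44] yaw 158.53 F [ 0.74  1.52 -0.9 ] M [ 0.408 -0.329 -0.054] op 0.141 q6 -1.451 tau6 0.012 0.001
```

Call:
arm_command(
  deltas=[
    [[1,0,0,0,-0.05],[1,0,0,0,-0.05],[1,0,0,0,-0.04],[1,0,0,0,-0.03],[1,0,0,0,0],[1,0,0,0,0],[1,0,0,0,0]],
  ],
)

```text
t: 7.82
eef_pos: [572.0, -85.7, 89.4]
tcp_rot: [-3.136, 0.005, 2.63]
ft_force: [-0.6, -0.4, 0.2]
opening: 0.145
```

```bash
cat > av.py <<'E'
from h import *
L=[]
for i in range(6):
    s=env.state(); L.append(np.r_[s['ft_force'],s['moment'],s['opening'],s['tau'][5],np.degrees(s['tcp_rot'][2])%360]); c=env.read_camera('wrist')
L=np.array(L);print(s['t'].__round__(2),'yaw',L[:,8].mean().round(2),'turned',(196.07-L[:,8].mean()).round(2),'F',L[:,:3].mean(0).round(2),'M',L[:,3:6].mean(0).round(3),'sd',L[:,5].std().round(3),'op',L[:,6].mean().round(4),'tau6',L[:,7].mean().round(3),s['eef_pos'].round(1))
E
python3 av.py
```

```text
8.07 yaw 150.68 turned 45.39 F [-0.22  0.79  0.15] M [ 0.34  -0.23   0.061] sd 0.017 op 0.1448 tau6 0.085 [572.  -85.7  89.4]
```

Call:
arm_command(
  deltas=[
    [[1,0,0,0,-0.03],[1,0,0,0,0],[1,0,0,0,0]],
  ],
)

```text
t: 8.37
eef_pos: [572.1, -85.7, 89.4]
tcp_rot: [-3.136, 0.005, 2.604]
ft_force: [0.4, 0.1, 0.2]
opening: 0.147
```

```bash
python3 av.py
```

```text
8.62 yaw 149.19 turned 46.88 F [0.19 0.82 0.38] M [ 0.324 -0.235  0.032] sd 0.027 op 0.1467 tau6 0.072 [572.1 -85.7  89.4]
```

Call:
arm_command(
  deltas=[
    [[1,0,0,0,-0.03],[1,0,0,0,0],[1,0,0,0,0]],
  ],
)

```text
t: 8.92
eef_pos: [572.1, -85.7, 89.4]
tcp_rot: [-3.137, 0.005, 2.578]
ft_force: [-0.9, 1.1, 0.4]
opening: 0.146
```

```bash
python3 av.py
```

```text
9.17 yaw 147.7 turned 48.37 F [-0.    1.24 -0.2 ] M [ 0.355 -0.249 -0.007] sd 0.026 op 0.1453 tau6 0.02 [572.1 -85.7  89.4]
```

Call:
arm_command(
  deltas=[
    [[1,0,0,0,-0.04],[1,0,0,0,0],[1,0,0,0,0]],
  ],
)

```text
t: 9.47
eef_pos: [572.1, -85.7, 89.4]
tcp_rot: [-3.137, 0.005, 2.546]
ft_force: [0.5, 0.9, 0.0]
opening: 0.143
```

```bash
python3 av.py
```

```text
9.72 yaw 145.9 turned 50.17 F [ 0.18  1.   -0.01] M [ 0.347 -0.268  0.005] sd 0.008 op 0.1456 tau6 0.025 [572.1 -85.6  89.4]
```

Call:
arm_command(
  deltas=[
    [[1,0,0,0,-0.04],[1,0,0,0,0],[1,0,0,0,0]],
  ],
)

```text
t: 10.02
eef_pos: [572.1, -85.6, 89.4]
tcp_rot: [-3.137, 0.005, 2.515]
ft_force: [-0.1, 1.2, -0.3]
opening: 0.145
```

```bash
python3 av.py
```

```text
10.27 yaw 144.09 turned 51.98 F [-0.1   1.58  0.03] M [ 0.346 -0.252 -0.047] sd 0.029 op 0.1461 tau6 -0.004 [572.1 -85.6  89.4]
```

Call:
arm_command(
  deltas=[
    [[1,0,0,0,-0.04],[1,0,0,0,0],[1,0,0,0,0]],
  ],
)

```text
t: 10.57
eef_pos: [572.2, -85.6, 89.4]
tcp_rot: [-3.137, 0.005, 2.483]
ft_force: [0.4, 1.1, -0.0]
opening: 0.146
```

```bash
python3 av.py
```

```text
10.82 yaw 142.27 turned 53.8 F [-0.06  0.96 -0.02] M [ 0.364 -0.27  -0.087] sd 0.032 op 0.1461 tau6 -0.063 [572.2 -85.6  89.5]
```

Call:
arm_command(
  deltas=[
    [[1,0,0,0,-0.04],[1,0,0,0,0],[1,0,0,0,0]],
  ],
)

```text
t: 11.12
eef_pos: [572.2, -85.5, 89.4]
tcp_rot: [-3.137, 0.005, 2.452]
ft_force: [-0.3, 1.4, -0.4]
opening: 0.148
```

```bash
python3 av.py
```

```text
11.37 yaw 140.47 turned 55.6 F [-0.06  1.24 -0.34] M [ 0.374 -0.278 -0.092] sd 0.014 op 0.147 tau6 -0.063 [572.2 -85.6  89.5]
```

Call:
arm_command(
  deltas=[
    [[1,0,0,0,-0.05],[1,0,0,0,-0.05],[1,0,0,0,0],[1,0,0,0,0]],
  ],
)

```text
t: 11.75
eef_pos: [572.2, -85.5, 89.4]
tcp_rot: [-3.137, 0.005, 2.373]
ft_force: [0.0, 0.4, 0.1]
opening: 0.145
```

```bash
python3 av.py
```

```text
12.0 yaw 135.92 turned 60.15 F [0.23 0.89 0.12] M [ 0.337 -0.297  0.025] sd 0.018 op 0.1462 tau6 0.067 [572.2 -85.5  89.4]
```

Call:
arm_command(
  deltas=[
    [[1,0,0,0,-0.04],[1,0,0,0,-0.04],[1,0,0,0,0],[1,0,0,0,0]],
  ],
)

```text
t: 12.38
eef_pos: [572.3, -85.5, 89.4]
tcp_rot: [-3.137, 0.005, 2.309]
ft_force: [-0.3, 0.9, -0.2]
opening: 0.142
```

```bash
python3 av.py
```

```text
12.63 yaw 132.27 turned 63.8 F [ 0.3   1.34 -0.09] M [ 0.359 -0.319  0.025] sd 0.033 op 0.1445 tau6 0.042 [572.3 -85.5  89.4]
```

Call:
arm_command(
  deltas=[
    [[1,0,0,0,-0.05],[1,0,0,0,0],[1,0,0,0,0]],
  ],
)

```text
t: 12.93
eef_pos: [572.3, -85.4, 89.4]
tcp_rot: [-3.137, 0.005, 2.269]
ft_force: [0.3, 0.7, 1.0]
opening: 0.143
```

```bash
python3 av.py
```

```text
13.18 yaw 130.01 turned 66.06 F [0.21 1.17 0.1 ] M [ 0.345 -0.317  0.001] sd 0.033 op 0.1443 tau6 0.006 [572.3 -85.4  89.4]
```

Call:
arm_command(
  deltas=[
    [[1,0,0,0,-0.05],[1,0,0,0,0],[1,0,0,0,0]],
  ],
)

```text
t: 13.48
eef_pos: [572.3, -85.4, 89.4]
tcp_rot: [-3.137, 0.005, 2.23]
ft_force: [0.5, 0.1, -0.4]
opening: 0.145
```

```bash
python3 av.py
```

```text
13.73 yaw 127.74 turned 68.33 F [0.35 1.07 0.13] M [ 0.345 -0.315 -0.067] sd 0.024 op 0.1454 tau6 -0.054 [572.3 -85.4  89.4]
```

Call:
arm_command(
  deltas=[
    [[1,0,0,0,-0.05],[1,0,0,0,0],[1,0,0,0,0]],
  ],
)

```text
t: 14.03
eef_pos: [572.4, -85.4, 89.4]
tcp_rot: [-3.137, 0.005, 2.19]
ft_force: [0.9, 0.6, -0.4]
opening: 0.146
```

```bash
python3 av.py
```

```text
14.28 yaw 125.49 turned 70.58 F [ 0.56  0.88 -0.6 ] M [ 0.329 -0.319 -0.055] sd 0.023 op 0.1455 tau6 -0.039 [572.4 -85.4  89.4]
```

Click crest again; on to the next.

Call:
arm_command(
  deltas=[
    [[1,0,0,0,-0.05],[1,0,0,0,-0.05],[1,0,0,0,-0.05],[1,0,0,0,0],[1,0,0,0,0]],
  ],
)

```text
t: 14.75
eef_pos: [572.5, -85.3, 89.4]
tcp_rot: [-3.137, 0.006, 2.071]
ft_force: [0.3, 0.9, -0.2]
opening: 0.146
```

```bash
python3 av.py
```

```text
15.0 yaw 118.62 turned 77.45 F [ 0.5   1.52 -0.23] M [ 0.322 -0.34   0.024] sd 0.027 op 0.1465 tau6 0.06 [572.5 -85.3  89.5]
```

Call:
arm_command(
  deltas=[
    [[1,0,0,0,-0.04],[1,0,0,0,-0.04],[1,0,0,0,0],[1,0,0,0,0]],
  ],
)

```text
t: 15.38
eef_pos: [572.5, -85.3, 89.4]
tcp_rot: [-3.137, 0.006, 2.007]
ft_force: [1.0, 1.3, -1.1]
opening: 0.142
```

```bash
python3 av.py
```

```text
15.63 yaw 114.96 turned 81.11 F [ 0.58  1.28 -0.53] M [ 0.342 -0.332 -0.05 ] sd 0.028 op 0.146 tau6 -0.018 [572.6 -85.3  89.4]
```

Call:
arm_command(
  deltas=[
    [[1,0,0,0,-0.05],[1,0,0,0,0],[1,0,0,0,0]],
  ],
)

```text
t: 15.93
eef_pos: [572.6, -85.3, 89.4]
tcp_rot: [-3.137, 0.006, 1.967]
ft_force: [0.2, 2.1, 0.5]
opening: 0.146
```

```bash
python3 av.py
```

```text
16.18 yaw 112.71 turned 83.36 F [0.36 1.53 0.08] M [ 0.35  -0.363 -0.021] sd 0.043 op 0.1441 tau6 -0.003 [572.6 -85.3  89.4]
```

Call:
arm_command(
  deltas=[
    [[1,0,0,0,-0.05],[1,0,0,0,0],[1,0,0,0,0]],
  ],
)

```text
t: 16.48
eef_pos: [572.6, -85.2, 89.4]
tcp_rot: [-3.137, 0.006, 1.928]
ft_force: [0.3, 2.0, 0.9]
opening: 0.15
```

```bash
python3 av.py
```

```text
16.73 yaw 110.44 turned 85.63 F [ 0.51  1.73 -0.17] M [ 0.346 -0.339 -0.064] sd 0.028 op 0.1469 tau6 -0.043 [572.6 -85.3  89.4]
```

Call:
arm_command(
  deltas=[
    [[1,0,0,0,-0.05],[1,0,0,0,-0.05],[1,0,0,0,-0.05],[1,0,0,0,0],[1,0,0,0,0]],
  ],
)

```text
t: 17.2
eef_pos: [572.7, -85.2, 89.4]
tcp_rot: [-3.138, 0.006, 1.808]
ft_force: [0.2, 1.2, -0.6]
opening: 0.146
```

```bash
python3 av.py
```

```text
17.45 yaw 103.57 turned 92.5 F [ 0.54  1.53 -0.47] M [ 0.32  -0.346 -0.004] sd 0.029 op 0.1464 tau6 0.042 [572.7 -85.2  89.4]
```

Call:
arm_command(
  deltas=[
    [[1,0,0,0,-0.04],[1,0,0,0,-0.04],[1,0,0,0,0],[1,0,0,0,0]],
  ],
)

```text
t: 17.83
eef_pos: [572.8, -85.2, 89.4]
tcp_rot: [-3.138, 0.006, 1.744]
ft_force: [-0.3, 0.9, -0.8]
opening: 0.148
```

```bash
python3 av.py
```

```text
18.08 yaw 99.93 turned 96.14 F [ 0.7   1.58 -0.42] M [ 0.323 -0.348 -0.   ] sd 0.036 op 0.1466 tau6 0.021 [572.8 -85.2  89.4]
```

Call:
arm_command(
  deltas=[
    [[1,0,0,0,-0.05],[1,0,0,0,0],[1,0,0,0,0]],
  ],
)

```text
t: 18.38
eef_pos: [572.8, -85.2, 89.4]
tcp_rot: [-3.138, 0.006, 1.705]
ft_force: [0.6, 1.5, 0.3]
opening: 0.144
```

```bash
python3 av.py
```

```text
18.63 yaw 97.66 turned 98.41 F [ 0.75  1.6  -0.25] M [ 0.308 -0.369 -0.038] sd 0.023 op 0.1454 tau6 -0.009 [572.9 -85.2  89.5]
```

Call:
arm_command(
  deltas=[
    [[1,0,0,0,-0.05],[1,0,0,0,0],[1,0,0,0,0]],
  ],
)

```text
t: 18.93
eef_pos: [572.9, -85.2, 89.5]
tcp_rot: [-3.138, 0.006, 1.665]
ft_force: [0.7, 1.6, -0.6]
opening: 0.142
```

```bash
python3 av.py; python3 -c "
from h import *
s,c=wcam('w4.png');snap('top','t4.png');snap('side','s4.png')
f=cv2.imread('pics/w4.png')[180:400,160:480];cv2.imwrite('pics/w4c.png',cv2.resize((255*(f/255.)**.5).astype('uint8'),None,fx=2.5,fy=2.5))
"
```

```text
19.18 yaw 95.4 turned 100.67 F [ 1.12  1.24 -0.17] M [ 0.336 -0.371 -0.058] sd 0.032 op 0.1452 tau6 -0.046 [572.9 -85.2  89.4]
```

View pics/w4c.png

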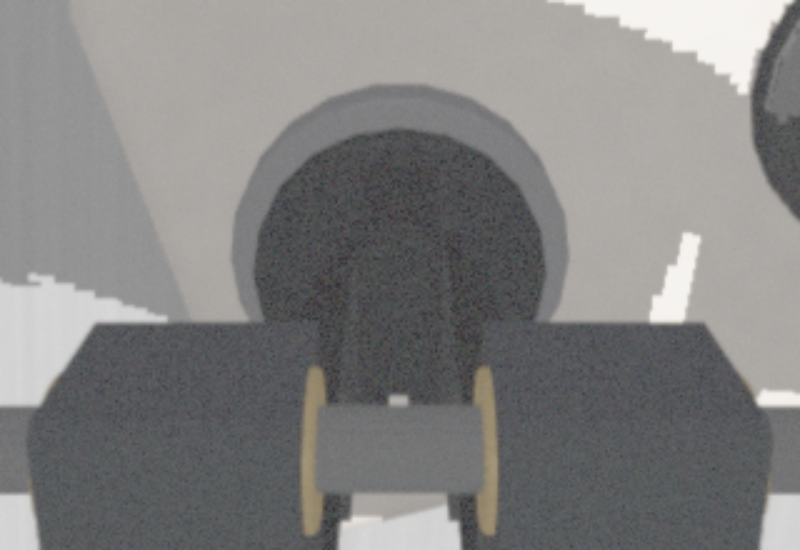

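Call:
arm_command(
  deltas=[
    [[1,0,0,0,-0.05],[1,0,0,0,-0.05],[1,0,0,0,-0.05],[1,0,0,0,0],[1,0,0,0,0]],
  ],
)

```text
t: 19.8
eef_pos: [573.0, -85.2, 89.4]
tcp_rot: [-3.138, 0.007, 1.545]
ft_force: [-0.2, 1.7, -0.7]
opening: 0.15
```

```bash
python3 av.py
```

```text
20.05 yaw 88.5 turned 107.57 F [ 0.77  1.85 -0.46] M [ 0.308 -0.364  0.079] sd 0.037 op 0.146 tau6 0.124 [573.  -85.2  89.4]
```

Call:
arm_command(
  deltas=[
    [[1,0,0,0,-0.04],[1,0,0,0,-0.03],[1,0,0,0,0],[1,0,0,0,0]],
  ],
)

```text
t: 20.43
eef_pos: [573.1, -85.2, 89.5]
tcp_rot: [-3.138, 0.007, 1.489]
ft_force: [1.1, 1.3, -0.3]
opening: 0.145
```

```bash
python3 av.py
```

```text
20.68 yaw 85.29 turned 110.78 F [ 0.98  1.73 -0.51] M [ 0.365 -0.407  0.193] sd 0.026 op 0.1464 tau6 0.204 [573.1 -85.2  89.4]
```

Call:
arm_command(
  deltas=[
    [[1,0,0,0,-0.025],[1,0,0,0,0],[1,0,0,0,0]],
  ],
)

```text
t: 20.98
eef_pos: [573.1, -85.2, 89.4]
tcp_rot: [-3.138, 0.007, 1.467]
ft_force: [1.2, 1.8, -0.1]
opening: 0.149
```

```bash
python3 av.py
```

```text
21.23 yaw 84.07 turned 112.0 F [ 0.73  1.94 -0.48] M [ 0.344 -0.417  0.235] sd 0.022 op 0.1477 tau6 0.241 [573.1 -85.2  89.4]
```

Call:
arm_command(
  deltas=[
    [[1,0,0,0,-0.03],[1,0,0,0,0],[1,0,0,0,0]],
  ],
)

```text
t: 21.53
eef_pos: [573.2, -85.2, 89.5]
tcp_rot: [-3.139, 0.007, 1.441]
ft_force: [0.5, 1.5, -0.8]
opening: 0.146
```

```bash
python3 av.py
```

```text
21.78 yaw 82.6 turned 113.47 F [ 0.49  1.89 -0.71] M [ 0.357 -0.405  0.268] sd 0.046 op 0.1457 tau6 0.273 [573.2 -85.2  89.4]
```

Call:
arm_command(
  deltas=[
    [[1,0,0,0,-0.04],[1,0,0,0,0],[1,0,0,0,0]],
  ],
)

```text
t: 22.08
eef_pos: [573.2, -85.2, 89.5]
tcp_rot: [-3.139, 0.007, 1.411]
ft_force: [0.7, 1.8, -0.6]
opening: 0.141
```

```bash
python3 av.py
```

```text
22.33 yaw 80.82 turned 115.25 F [ 1.16  1.57 -0.67] M [ 0.338 -0.449  0.325] sd 0.011 op 0.1454 tau6 0.339 [573.2 -85.2  89.4]
```

Call:
arm_command(
  deltas=[
    [[1,0,0,0,-0.03],[1,0,0,0,0],[1,0,0,0,0]],
  ],
)

```text
t: 22.63
eef_pos: [573.2, -85.2, 89.4]
tcp_rot: [-3.139, 0.007, 1.385]
ft_force: [0.5, 1.2, -0.7]
opening: 0.144
```

```bash
python3 av.py
```

```text
22.88 yaw 79.35 turned 116.72 F [ 0.76  1.56 -0.81] M [ 0.347 -0.448  0.406] sd 0.027 op 0.1445 tau6 0.404 [573.2 -85.2  89.4]
```

Call:
arm_command(
  deltas=[
    [[1,0,0,0,0.05],[1,0,0,0,0.05],[1,0,0,0,0.05],[1,0,0,0,0.05],[1,0,0,0,0],[1,0,0,0,0]],
  ],
)

```text
t: 23.43
eef_pos: [573.0, -85.2, 89.4]
tcp_rot: [-3.138, 0.006, 1.545]
ft_force: [1.1, 0.8, -1.0]
opening: 0.15
```

```bash
python3 av.py
```

```text
23.68 yaw 88.52 turned 107.55 F [ 0.9   1.79 -0.65] M [ 0.358 -0.417  0.155] sd 0.023 op 0.145 tau6 0.111 [573.  -85.2  89.5]
```

Call:
arm_command(
  deltas=[
    [[1,0,0,0,0.05],[0,0,0,0,0],[0,0,0,0,0],[0,0,0,0,0],[0,0,0,0,0],[0,0,0,0,0],[0,0,0,0,0],[0,0,0,0,0]],
  ],
)

```text
t: 24.4
eef_pos: [572.3, -85.9, 89.4]
tcp_rot: [-3.137, 0.007, 1.58]
ft_force: [-0.2, -0.2, 0.6]
opening: 0.577
```

```bash
python3 av.py
```

```text
24.65 yaw 90.54 turned 105.53 F [-0.2   0.09 -0.11] M [-0.028 -0.121  0.001] sd 0.031 op 0.6843 tau6 0.004 [572.3 -85.8  89.5]
```

Call:
arm_command(
  deltas=[
    [[0,0,0,0.1,0],[0,0,0,0.3,0],[0,0,0,0.35,0],[0,0,0,0.25,0],[0,0,0,0.15,0],[0,0,0,0,0],[0,0,0,0,0]],
  ],
)

```text
t: 25.28
eef_pos: [570.8, -85.4, 212.5]
tcp_rot: [-3.136, 0.006, 1.58]
ft_force: [-0.3, -0.4, 0.3]
opening: 0.996
```

Run:
```python
from h import *
import pickle
s,c=wcam('w5.png'); pickle.dump(c,open('c5.pkl','wb')); print(s['t'],s['eef_pos'],np.degrees(s['tcp_rot']))
f=c['frame'][180:300,260:380,::-1]
cv2.imwrite('pics/w5c.png',cv2.resize((255*(f/255.)**.5).astype('uint8'),None,fx=5,fy=5,interpolation=cv2.INTER_CUBIC))
```

```text
25.2833 [570.84094829 -85.38787049 212.52755292] [-179.66817473    0.36652455   90.54229316]
```

View pics/w5c.png

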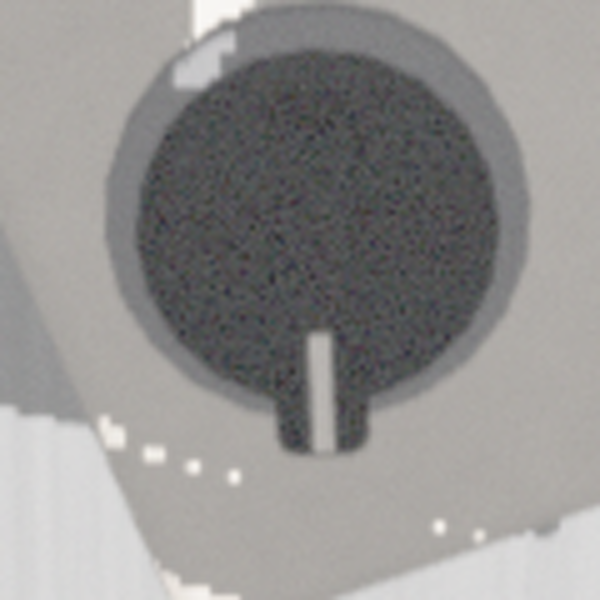

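```bash
python3 - <<'E'
from h import *
import pickle
c=pickle.load(open('c5.pkl','rb'))
W=lambda u,v,z:onz(c,260+u/5,180+v/5,z)
a=W(317.5,335,118);b=W(323.5,449,118);print(a,b,np.degrees(np.arctan2(*(b-a)[1::-1])))
d=(b-a)/np.linalg.norm(b-a);print(b-25*d)
print(W(317,214,74))
def fit(f,u0,v0):
    c=pickle.load(open(f,'rb'));g=c['frame'].astype(float).mean(2)[v0:v0+130,u0:u0+130]
E
python3 - <<'E'
# PCA on white line, both pictures
import sys;sys.path.insert(0,'.')
import os;os.chdir('.')
from h import *
import pickle
for f,box in [('c1.pkl',(318,330,256,284)),('c5.pkl',(319,330,245,272))]:
    c=pickle.load(open(f,'rb'));u0,u1,v0,v1=box
    g=c['frame'].astype(float).mean(2)[v0:v1,u0:u1]; pts=[]
    for i in range(2,g.shape[0]-3):
        r=g[i].copy(); k=r[2:-2].argmax()+2 if False else None
        w=np.clip(r-r.min()-0.4*(r.max()-r.min()),0,None)
        pts.append(onz(c,u0+(w*np.arange(len(w))).sum()/w.sum(),v0+i,118)[:2])
    p=np.array(pts);m=p.mean(0);v=np.linalg.svd(p-m)[2][0]
    print(f,m,np.degrees(np.arctan2(v[1],v[0])))
    print(p[::4].round(1).tolist())
E
```

```text
[572.76604465 -91.68863489 118.        ] [ 573.88791847 -109.4965338   118.        ] -86.39520641973955
[572.31606802 -84.54599701 118.        ]
[572.82852676 -84.85586142  74.        ]
c1.pkl [585.56187306 -81.48060586] 18.280142891079617
[[577.2, -83.9], [580.3, -83.3], [583.3, -82.3], [586.3, -81.3], [589.3, -80.2], [592.4, -79.1]]
c5.pkl [573.12044471 -99.83668876] -86.79907165100637
[[572.7, -91.7], [572.8, -94.8], [573.0, -97.9], [573.2, -101.0], [573.4, -104.1], [573.5, -107.3]]
```

Call:
arm_command(
  deltas=[
    [[0,0,0,-0.3,0.06],[0,0,0,-0.35,0],[0,0,0,-0.25,0],[0,0,0,-0.15,0],[0,0,0,-0.1,0],[0,0,0,-0.05,0],[0,0,0,0,0],[0,0,0,0,0]],
  ],
)

```text
t: 26.0
eef_pos: [566.8, -84.4, 80.9]
tcp_rot: [-3.127, 0.004, 1.63]
ft_force: [0.4, -0.1, 0.3]
opening: 0.999
```

```bash
python3 st.py
```

```text
26.0 [566.82 -84.39  80.94] yaw 93.38 F [ 0.45 -0.1   0.34] M [-0.015 -0.157 -0.008] op 0.999 q6 -0.31 tau6 -0.001 0.001
```

Call:
arm_command(
  deltas=[
    [[0,0.055,-0.01,0.08,0],[0,0,0,0,0],[0,0,0,0,0]],
  ],
)

```text
t: 26.25
eef_pos: [572.5, -85.4, 89.8]
tcp_rot: [-3.128, 0.004, 1.63]
ft_force: [-0.0, -0.1, -0.2]
opening: 1.0
```

```bash
python3 st.py
```

```text
26.25 [572.48 -85.41  89.77] yaw 93.38 F [-0.04 -0.11 -0.19] M [-0.026 -0.143 -0.06 ] op 1.0 q6 -0.31 tau6 0.001 0.0
```

Call:
arm_command(
  deltas=[
    [[1,0,0,0,0],[1,0,0,0,0],[1,0,0,0,0],[1,0,0,0,0],[1,0,0,0,0],[1,0,0,0,0],[1,0,0,0,0],[1,0,0,0,0],[1,0,0,0,0],[1,0,0,0,0],[1,0,0,0,0],[1,0,0,0,0]],
  ],
)

```text
t: 27.25
eef_pos: [572.0, -85.3, 90.4]
tcp_rot: [-3.129, 0.004, 1.63]
ft_force: [-0.8, -1.0, 0.1]
opening: 0.212
```

Call:
arm_command(
  deltas=[
    [[1,0,0,0,0],[1,0,0,0,0],[1,0,0,0,0],[1,0,0,0,0]],
  ],
)

```text
t: 27.58
eef_pos: [572.9, -85.2, 90.5]
tcp_rot: [-3.131, 0.004, 1.63]
ft_force: [-0.1, -0.0, -0.5]
opening: 0.145
```

```bash
python3 av.py
```

```text
27.83 yaw 93.37 turned 102.7 F [-0.08 -0.02 -0.39] M [ 0.043 -0.384 -0.03 ] sd 0.024 op 0.1467 tau6 -0.024 [572.9 -85.2  90.5]
```

Call:
arm_command(
  deltas=[
    [[1,0,0,0,0.08],[1,0,0,0,0.08],[1,0,0,0,0.08],[1,0,0,0,0.08],[1,0,0,0,0.08],[1,0,0,0,0.08],[1,0,0,0,0.08],[1,0,0,0,0.08],[1,0,0,0,0.08],[1,0,0,0,0.08],[1,0,0,0,0]],
  ],
)

```text
t: 28.8
eef_pos: [572.3, -85.5, 90.5]
tcp_rot: [-3.13, 0.003, 2.287]
ft_force: [-0.0, 0.0, -1.5]
opening: 0.145
```

```bash
python3 st.py
```

```text
28.8 [572.3  -85.49  90.49] yaw 131.02 F [-0.04  0.01 -1.46] M [ 0.249 -0.479  0.103] op 0.145 q6 -0.961 tau6 -1.013 0.077
```

Need 37.4° more (0.83).

Call:
arm_command(
  deltas=[
    [[1,0,0,0,0.08],[1,0,0,0,0.08],[1,0,0,0,0.08],[1,0,0,0,0.08],[1,0,0,0,0.08],[1,0,0,0,0.08],[1,0,0,0,0.08],[1,0,0,0,0.08],[1,0,0,0,0.08],[1,0,0,0,0.05],[1,0,0,0,0],[1,0,0,0,0]],
  ],
)

```text
t: 29.8
eef_pos: [572.0, -86.0, 90.5]
tcp_rot: [-3.13, 0.003, 2.892]
ft_force: [0.2, -0.7, -1.0]
opening: 0.15
```

```bash
python3 av.py
```

```text
30.05 yaw 165.74 turned 30.33 F [ 0.53 -0.38 -0.48] M [ 0.3   -0.366  0.085] sd 0.04 op 0.1464 tau6 0.044 [572.  -86.   90.5]
```

Call:
arm_command(
  deltas=[
    [[1,0,0,0,0.06],[1,0,0,0,0],[1,0,0,0,0]],
  ],
)

```text
t: 30.35
eef_pos: [572.0, -86.0, 90.5]
tcp_rot: [-3.13, 0.003, 2.939]
ft_force: [1.5, -0.3, -0.0]
opening: 0.147
```

```bash
python3 av.py
```

```text
30.6 yaw 168.43 turned 27.64 F [ 0.56 -0.42 -0.3 ] M [ 0.288 -0.35  -0.008] sd 0.029 op 0.144 tau6 -0.047 [572.  -86.   90.5]
```

Near zero torque at 168.4 (75.06° back). Release and lift.

Call:
arm_command(
  deltas=[
    [[0,0,0,0,0],[0,0,0,0,0],[0,0,0,0,0],[0,0,0,0,0],[0,0,0,0,0],[0,0,0,0,0],[0,0,0,0,0],[0,0,0,0,0],[0,0,0,0,0],[0,0,0,0,0]],
  ],
)

```text
t: 31.48
eef_pos: [571.5, -86.0, 90.5]
tcp_rot: [-3.13, 0.002, 2.94]
ft_force: [0.4, 0.0, -0.2]
opening: 0.787
```

Call:
arm_command(
  deltas=[
    [[0,0,0,0.1,0],[0,0,0,0.3,0],[0,0,0,0.35,0],[0,0,0,0.25,0],[0,0,0,0.15,0],[0,0,0,0,0],[0,0,0,0,0]],
  ],
)

```text
t: 32.07
eef_pos: [570.0, -85.6, 213.6]
tcp_rot: [-3.13, 0.001, 2.94]
ft_force: [-0.6, 0.9, -1.0]
opening: 1.001
```

Run:
```python
from h import *
import pickle
s,c=wcam('w6.png'); pickle.dump(c,open('c6.pkl','wb')); print(s['t'],s['eef_pos'],np.degrees(s['tcp_rot']))
f=c['frame'][180:300,260:380,::-1]
cv2.imwrite('pics/w6c.png',cv2.resize((255*(f/255.)**.5).astype('uint8'),None,fx=5,fy=5,interpolation=cv2.INTER_CUBIC))
snap('side','s6.png')
```

```text
32.0667 [570.00425762 -85.58910772 213.58095013] [-1.79337701e+02  3.39530239e-02  1.68455609e+02]
```

View pics/w6c.png

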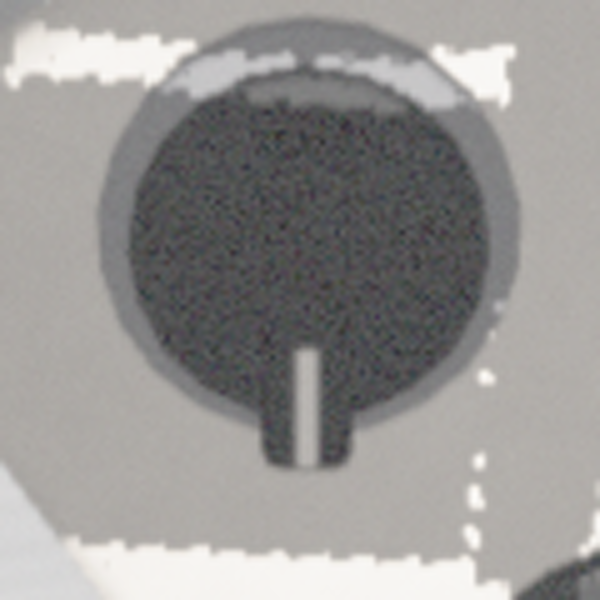

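View pics/s6.png

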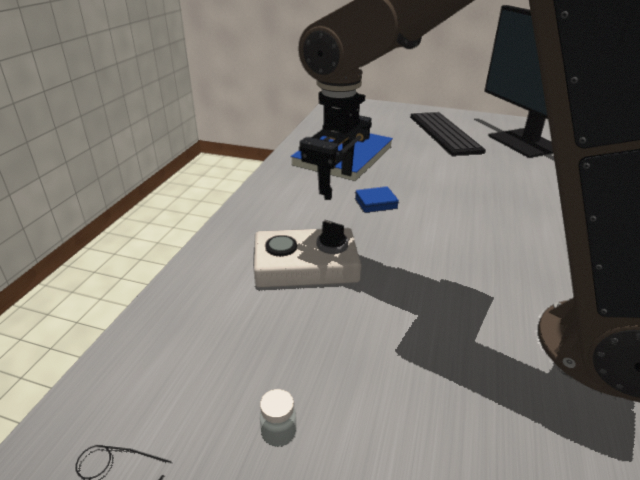

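Run:
```python
from h import *
import pickle
for f,(u0,u1,v0,v1) in [('c1.pkl',(318,330,256,284)),('c5.pkl',(319,330,245,272)),('c6.pkl',(316,327,248,275))]:
    c=pickle.load(open(f,'rb'))
    g=c['frame'].astype(float).mean(2)[v0:v1,u0:u1]; pts=[]
    for i in range(3,g.shape[0]-4):
        r=g[i]; w=np.clip(r-r.min()-0.5*(r.max()-r.min()),0,None)
        pts.append(onz(c,u0+(w*np.arange(len(w))).sum()/w.sum(),v0+i,118)[:2])
    p=np.array(pts);v=np.linalg.svd(p-p.mean(0))[2][0]; v*=np.sign(v@(p[-1]-p[0]))
    print(f,np.degrees(np.arctan2(v[1],v[0])))
```

```text
c1.pkl 18.840822390098403
c5.pkl -86.53177919867086
c6.pkl -11.483820202826978
```

```bash
python3 -c "
from cell import env
print(env.job_done())"
```

```text
the job is handed in; nothing more can be done
None
```

I turned the dial clockwise to its stop, turned it back five clicks and let go. The job was handed in at about 32 s of the 72 s allowed, and no verdict was reported.

- **Stop:** it came at the seventh notch, about 105° from the start. I pressed until the wrist moment read about 0.41 N m with no further click. That figure includes any click torque, so the torque on the stop itself was probably 0.3–0.4 N m, under the 0.7 limit. When I let go, the dial fell back into the last notch.
- **Five clicks back:** the white line on the bar read -86.5° at the last notch and -11.5° at the end. That is 75.0° anticlockwise, with the wrist moment near zero just before I let go.
- **At hand-in:** the gripper was open and well clear above the dial. The side picture shows the jar and slide box in place. The gripper hid the objective there, so I did not check it again, but the arm never went near it.
- **Disagreement:** the moment was noisy at the 0.03 N m level, and its sign between clicks did not fit a clean pattern. I identified the stop from the steady climb past a click's torque and the camera angles instead.

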